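Open the ratchet stop of the jar rack

ROBOT

A 6-joint arm with a two-finger parallel gripper is mounted at the origin on a cart in front of the work surface, level with it; the furniture and walls round the work are solid. World frame = base frame: x ahead of the robot, y to its left, z up, the work surface at z = 0. Lengths are in mm, angles in rad, forces in N, time in s.
With the tool pointing down it reaches from about 250 to 775 mm from the base axis. Payload 4 kg.
Tool frame: the origin (TCP) lies between the finger pads; the fingertips stand 11 mm ahead of it and the grasp point (between the pads) lies 8 mm behind it; z points along the fingers, y is the line along which they close (so a half turn about z gives the same grasp; the last joint's range is limited). The gripper opens to 85 mm and grips with 20 to 120 N. Pads are 22 mm wide; open, the fingers measure 114 mm over their backs; the gripper's body (76 mm by 85 mm) begins 54 mm behind the grasp point. The pads swing forward as they close: fully open they stand 13 mm farther back than shut.
Start: joints at [-1.416, 0.087, 1.371, -0, 1.684, -0.103], TCP at [140.221, -531.841, 242.341] pointing down, gripper open.
Joint ranges: [-3.1, 3.1], [-0.76, 2.03], [0.27, 2.55], [-1.08, 4.22], [0.17, 2.65], [-2.57, 2.57]. Speed limits (rad/s): [2.79, 2.79, 3.14, 3.14, 3.14, 3.14].

INTERFACE

Orientations are given as [roll, pitch, yaw] about the fixed x, y, z axes, in that order (R = Rz(yaw) Ry(pitch) Rx(roll)).
In Python, from cell import manip, command_gripper, kin, read_state, vision, finish_job gives the robot as it stands. The module is installed in compiled form; this text tells all that it offers. Calls block until the motion is done:
- manip.move_ptp(position, orientation): joint-space move of the TCP to a pose.
- manip.line_to(position, attitude=None, feed=150): straight line of the TCP; attitude=None keeps the orientation; feed is the mean speed in mm/s.
- manip.set_joints(angles): joint-space move.
- command_gripper(opening, strength=None): finger opening in mm; strength is the grip in N (None keeps the last); returns when the fingers have stopped.
- manip.sleep(seconds).
- kin.solve_ik(position, orientation): joint angles nearest the present ones, or None.
- read_state(): the state.
- vision.snapshot(name): name is "scene" or "top" or "wrist"; returns the picture (420x560x3 uint8, red, green, blue); there is no depth.
- vision.get_calibration(name): a dict with "K" (3x3 intrinsics, pixels), "eye" and "attitude" of the camera in the world; the wrist camera has in their place "tool_from_camera" (4x4, takes a point from camera to tool coordinates, whose origin is the TCP and whose axes are the flange's). Camera axes: x right, y up, looking along -z (the intrinsics and any distortion apply to the point x, -y, -z); pixel columns grow to the right and rows downward; lengths in mm; the calibration is good to about 2 mm. The wrist camera is an equidistant fisheye: a pixel r from the principal point sees the ray r / f radians off the axis. A picture is of the moment at which its call begins: read the wrist's pose just before it. get_calibration takes no time and is no camera call.
A pose or a line that the arm cannot do raises manip.Unreachable and nothing moves.
- finish_job(): hands the job in; it is judged then, once.
The state is a dict: "clock": time; "joint_pos": joint angles; "dq": joint speeds; "joint_efforts": joint torques, N m; "ee_pos": TCP position; "orientation": TCP orientation; "ft_force": force on the tool from outside, world axes, zero at the start; "wrist_torque": the same for the moment, N m; "opening": finger opening in mm; "gripper_force": force on a finger pad.
Only numpy, scipy, OpenCV 4.12 (cv2) and the standard library are available. Lean on these libraries where they do the work, as an engineer would, in place of code of your own. Each camera call takes 0.05 s, during which the arm holds its last target. There are 200 camera calls.

TASK

Make room for another jar in the spice rack: with the fingertips press down the release pad on top of the rack's sliding stop and, keeping it down, push the stop back along its bar, away from the jars, until it is all the way against the post at the end of the bar; then let go, so that the pad springs up. Nothing needs gripping; do not lift or shift anything else, and leave the jars, the mug and the glass standing where they are.

Things in the scene. Friction and masses are not known exactly. Their poses are not given: they have to be found in the camera images.
- rack: Spice rack fixed to the worktop; light wooden board from x -50 to 85 and y -200 to 200 mm of its origin (on the worktop), 12 mm thick. Jars stand in a row along y near x = 0; end cheek 96 mm high at y = -200. Behind them at x = 65, along y, an aluminium bar 16 mm wide, top 72 mm up, teeth below; at +y it ends in a post 89 mm high. 'Back', away from the jars, is the rack's +y.
- rack_end (a point): The end of the bar: point on the face of the wooden end post that the carriage finally meets, on the bar's axis, 65 mm above the worktop.
- stop (a joint): Travel (m) of the grey stop on the bar: grows as it goes back (rack's +y); 0.150 = against the end post; starts at 0 to 0.05. Carriage 60 mm long, its end 31 mm ahead of the pad's centre, 37 mm wide, top 84 mm up, with a plate 10 mm thick, 90 mm high beside the jars. Goes back only while the release is held down; else slides towards the jars only. Takes 1.5 N + 8 N per m/s; stays put.
- release (a joint): How far the release pad is pressed (m): 0 = up, 0.010 = fully down on its stop. A spring returns it: about 2 N to start, 4 N fully down. The ratchet is free beyond about 0.0045 (press 0.007 to 0.009 to be safe). If the pawl rests on the flank of a tooth the pad may stand up to 4 mm low.
- release_top (a point): Centre of the top of the release pad (moves with it): a ribbed black plastic pad, 36 mm along the bar, 32 mm across, its top 102 mm above the worktop when up. Next to its +y edge stands the finger rest.
- stop_rest (a point): Point on the finger rest, an upright grey plate of the stop at the pad's +y edge, 37 mm wide, 8 mm thick, top 134 mm above the worktop (32 mm above the pad). The point lies on its face towards the pad (-y), 120 mm above the worktop, 23 mm from the pad's centre along the bar. Fingertips pressing the pad can push the stop back by this face.
- jar_a: Spice jar with a screw cap, 45 mm diameter, 106 mm high, loose, standing on the rack's board. Origin at the centre of its underside. To be left alone.
- jar_b: Second such spice jar in the row, loose. Origin at the centre of its underside.
- jar_c: Third such spice jar in the row, loose. Origin at the centre of its underside.
- mug: Speckled mug, 83 x 120 x 96 mm with its handle, loose on the worktop to the right of the rack. Origin at the centre of its underside. To be left alone.
- glass: Drinking glass, 80 mm diameter, 92 mm high, loose on the worktop to the left of the rack. Origin at the centre of its underside. To be left alone.

How it is judged (in metres and radians):
On the way, in this order (a step that is already met when the one before it is completed fails the run):
1. the release is pressed while the stop is still near the jars (value of joint release above 0.005 m and value of joint stop below 0.09 m), for 0.1 s.
2. the stop is pushed back to the end of its bar (value of joint stop above 0.145 m), for 0.1 s.
At the end, for the whole second after the job is handed in: The stop stands within 6 mm of the end post, its release is let up (less than 4.6 mm down), and the three jars, the mug and the glass stand upright within 25 mm of where they began (value of joint stop above 0.144 m and value of joint release below 0.0046 m and distance of each of jar_a, jar_b, jar_c, mug, glass from where it was at the start of the episode below 0.025 m and angle between each of jar_a, jar_b, jar_c, mug, glass's own z axis and vertical below 0.15 rad); the robot touches nothing.
It fails at once if a jar, the mug or the glass is lifted, carried, knocked over or shoved more than 30 mm (distance of any of jar_a, jar_b, jar_c, mug, glass from where it was at the start of the episode above 0.03 m or angle between any of jar_a, jar_b, jar_c, mug, glass's own z axis and vertical above 0.4 rad).
It also fails if it takes over 35 s, if anything falls off the work surface, if the arm or the gripper's body presses on something with over 40 N, if the wrist force passes 120 N, or if a joint passes its speed limit or range.

## Working session

There is one attempt and no reset: what is moved stays moved. The work goes in short steps, each a Python script; the robot and the scene stay as the last script left them, time stands still between calls to the robot, and variables do not carry over. Pictures are saved under pics/ and viewed, at most 10 in all, crops included, and the job is handed in when it is done.

```bash
mkdir -p pics; python3 - <<'E'
from cell import *
import cv2, numpy as np
np.set_printoptions(precision=4,suppress=True)
for n in ("scene","top"):
    im=vision.snapshot(n); cv2.imwrite(f"pics/{n}0.png",im[:,:,::-1]); print(n,vision.get_calibration(n))
print(vision.get_calibration("wrist"))
s=read_state(); print(s)
E
```

```text
scene {'K': array([[517.2277,   0.    , 280.0442],
       [  0.    , 517.2277, 210.8617],
       [  0.    ,   0.    ,   1.    ]]), 'eye': array([-145.9781,  693.0301, 1141.3623]), 'attitude': array([ 0.7567,  0.0098, -2.4924])}
top {'K': array([[488.6502,   0.    , 275.6914],
       [  0.    , 488.6502, 212.7515],
       [  0.    ,   0.    ,   1.    ]]), 'eye': array([ 372.2923,  -76.5195, 1366.0052]), 'attitude': array([ 0.0691, -0.0001, -1.5658])}
{'K': array([[325.1923,   0.    , 278.2316],
       [  0.    , 325.1923, 196.5925],
       [  0.    ,   0.    ,   1.    ]]), 'tool_from_camera': array([[   0.0004,    0.9591,    0.2829,   71.0309],
       [   1.    ,   -0.0004,   -0.    ,    0.4009],
       [   0.0001,    0.2829,   -0.9591, -130.6663],
       [   0.    ,    0.    ,    0.    ,    1.    ]])}
{'clock': 0.1, 'joint_pos': array([-1.4161,  0.0879,  1.3722, -0.    ,  1.6836, -0.1031]), 'dq': array([-0.0027, -0.0038, -0.0025,  0.0012, -0.0001, -0.    ]), 'joint_efforts': array([  0.0022, -35.3013, -31.4219,  -0.0003,   0.0079,   0.    ]), 'ee_pos': array([ 140.1315, -531.3921,  241.2029]), 'orientation': array([-3.1395, -0.0002,  0.2578]), 'ft_force': array([-0.2227, -0.4123,  0.21  ]), 'wrist_torque': array([ 0.026 , -0.0296,  0.0539]), 'gripper_force': 0.0, 'opening': 85.21465962130215}
```

View pics/scene0.png

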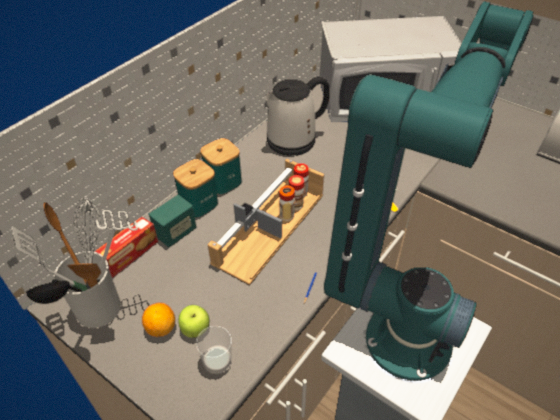

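View pics/top0.png

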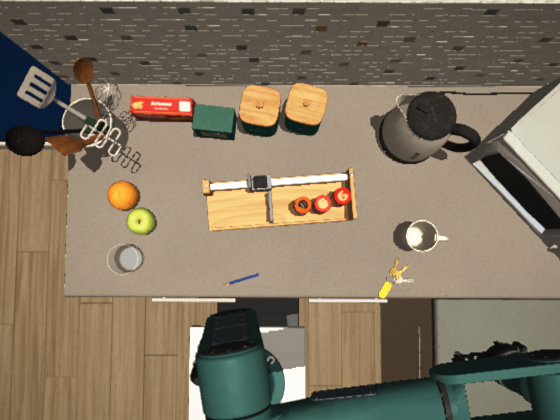

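The top view shows the rack with its post at about (207,187), the stop's pad at about (260,183), jars at (302–342, 196–206) and bar end at (350,178). In the scene view the post is at about (216,253) and the stop at about (243,213). Next I'll enlarge both.

```bash
cat > h.py <<'E'
import numpy as np, cv2
from scipy.spatial.transform import Rotation as Rn
from cell import *
np.set_printoptions(precision=3,suppress=True)
def ray(n,u,v,s=None):
    c=vision.get_calibration(n);K=c["K"];x=(u-K[0,2])/K[0,0];y=(v-K[1,2])/K[1,1]
    if n=="wrist":
        r=np.hypot(x,y); d=np.array([x/r*np.sin(r),-y/r*np.sin(r),-np.cos(r)]) if r>0 else np.array([0,0,-1.])
        T=c["tool_from_camera"];R=Rn.from_euler("xyz",s["orientation"]).as_matrix()
        return s["ee_pos"]+R@T[:3,3], R@T[:3,:3]@d
    return c["eye"],Rn.from_euler("xyz",c["attitude"]).as_matrix()@np.array([x,-y,-1.])
def plane(o,d,z): return o+d*(z-o[2])/d[2]
def tri(*rs):
    A=0;b=0
    for o,d in rs:
        d=d/np.linalg.norm(d);P=np.eye(3)-np.outer(d,d);A=A+P;b=b+P@o
    p=np.linalg.solve(A,b); return p,[np.linalg.norm(np.cross(p-o,d/np.linalg.norm(d))) for o,d in rs]
E
python3 - <<'E'
from h import *
a=cv2.imread("pics/top0.png")[165:240,195:365];b=cv2.imread("pics/scene0.png")[150:285,200:335]
a=cv2.resize(a,None,fx=4.5,fy=4.5,interpolation=cv2.INTER_CUBIC);cv2.imwrite("pics/topc.png",a)
b=cv2.resize(b,None,fx=4.4,fy=4.4,interpolation=cv2.INTER_CUBIC);cv2.imwrite("pics/scenec.png",b)
for n,u,v,z in [("top",260,183,102),("top",207,187,89),("top",351,175,96),("top",126,258,92),("top",422,236,96)]: print(n,u,v,plane(*ray(n,u,v),z))
E
```

```text
top 260 183 [537.162 -34.957 102.   ]
top 207 187 [527.569 104.735  89.   ]
top 351 175 [ 560.239 -272.955   96.   ]
top 126 258 [340.672 311.905  92.   ]
top 422 236 [ 401.53 -456.43   96.  ]
```

View pics/topc.png

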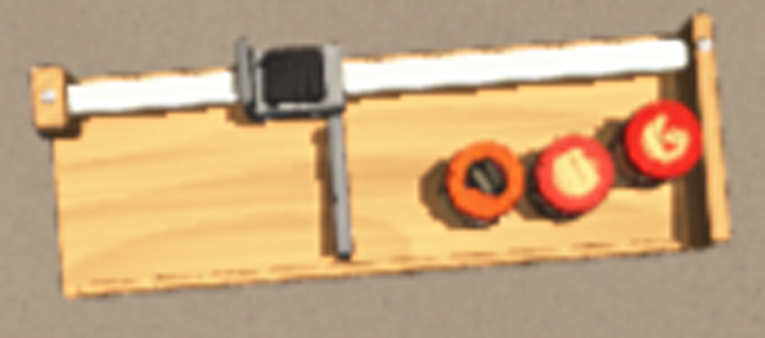

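View pics/scenec.png

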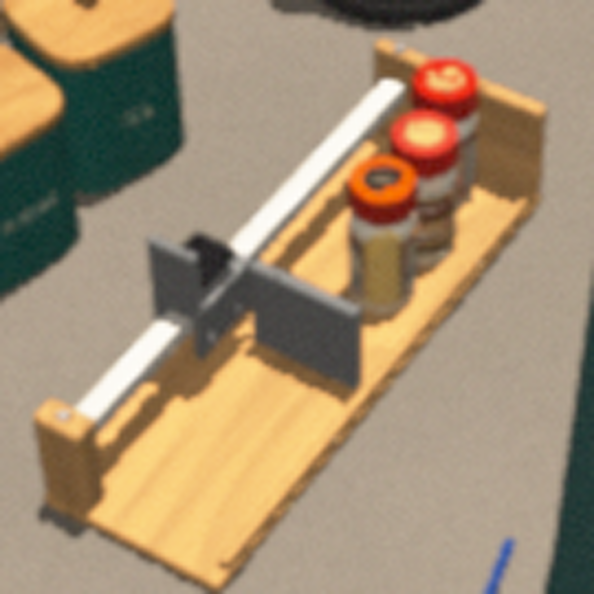

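The crops show the pad centred at topc (293,75), i.e. top (260.1,181.7), the finger rest at topc (243,70) and the post's inner face at topc (68,97). Next I'll get the bar's direction and move above the pad for two wrist views.

```bash
python3 - <<'E'
from h import *
t=lambda u,v:ray("top",195+(u+.5)/4.5-.5,165+(v+.5)/4.5-.5)
s=lambda u,v:ray("scene",200+(u+.5)/4.4-.5,150+(v+.5)/4.4-.5)
p=plane(*t(293,75),102); a=plane(*t(68,97),72);b=plane(*t(686,53),72)
e=plane(*t(65,295),12);f=plane(*t(728,240),12)
d=a-b;d2=e-f
yaw=np.arctan2(-d[0],d[1]);yaw2=np.arctan2(-d2[0],d2[1])
print("pad",p,"barend",a,"yaw",yaw,yaw2,"pad 2view",tri(t(293,75),s(212,255)))
yaw=(yaw+yaw2)/2
st=read_state()["ee_pos"]
manip.line_to([st[0],st[1],320],feed=250)
O=[np.pi,0,yaw]
import json
out=[]
for i,dy in enumerate((-35,35)):
    q=[p[0]-50,p[1]+dy,270]
    (manip.move_ptp(q,O) if i==0 else manip.line_to(q,O))
    if i==0: command_gripper(0,20)
    S=read_state(); im=vision.snapshot("wrist"); cv2.imwrite(f"pics/w{i}.png",im[:,:,::-1])
    out.append({k:list(S[k]) for k in("ee_pos","orientation")})
json.dump(out,open("w.json","w"));S=read_state();print(out,S["clock"],S["ft_force"],S["opening"])
E
```

```text
pad [541.673 -34.2   102.   ] barend [531.906  99.928  72.   ] yaw 0.0766066512022126 0.08786023717809009 pad 2view (array([538.216, -36.562, 102.807]), [np.float64(4.048971571354818), np.float64(4.048971571355047)])
[{'ee_pos': [np.float64(491.6579342746486), np.float64(-69.16119896541319), np.float64(269.9899277455269)], 'orientation': [np.float64(3.141589647686347), np.float64(5.031749243955552e-05), np.float64(0.0823174539825644)]}, {'ee_pos': [np.float64(491.67638713925254), np.float64(0.6061662138879254), np.float64(270.0087462744212)], 'orientation': [np.float64(3.1408082893386604), np.float64(6.003543631538655e-05), np.float64(0.08263845822971483)]}] 4.1333 [ 0.196 -0.489 -0.653] 0.13742139437997242
```

View pics/w0.png

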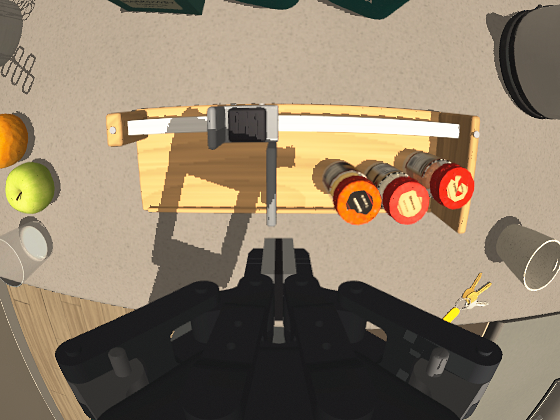

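View pics/w1.png

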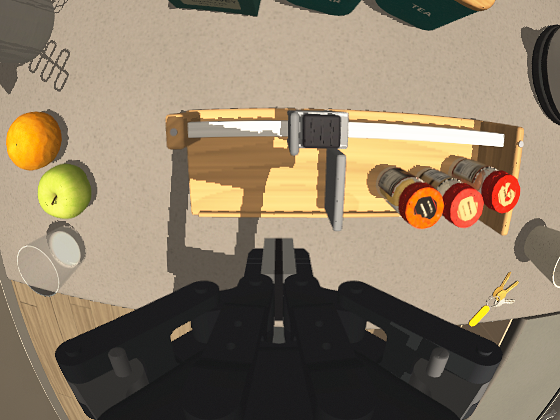

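Wrist views: pad centred at about (248,125) in w0 and (322,130) in w1; the rest is just left of it at (217,127) and (294,132); the post's top is at (114,130) and (176,131). Next I'll refine the pad with a black mask.

```bash
python3 - <<'E'
from h import *
import json
W=json.load(open("w.json"));W=[{k:np.array(v) for k,v in w.items()} for w in W]
rs=[]
for i,(u,v) in enumerate([(248,125),(322,130)]):
    im=cv2.imread(f"pics/w{i}.png");m=(im.max(2)<75).astype(np.uint8)
    x0,y0=u-27,v-24; m=cv2.morphologyEx(m[y0:y0+48,x0:x0+54],cv2.MORPH_OPEN,np.ones((5,5)))
    n,l,st,c=cv2.connectedComponentsWithStats(m);k=1+np.argmax(st[1:,4]);print(st[k]+[x0,y0,0,0,0],c[k]+[x0,y0])
    cc=cv2.minAreaRect(np.argwhere(l==k)[:,::-1].astype(np.float32));print(cc);pc=np.array(cc[0])+[x0,y0]
    rs.append(ray("wrist",*pc,W[i]))
print("pad",tri(*rs),[plane(*r,102) for r in rs])
ps=tri(ray("wrist",114,130,W[0]),ray("wrist",176,131,W[1]));print("post top",ps)
print("rest top",[plane(*ray("wrist",u,v,W[i]),134) for i,(u,v) in enumerate([(217,127),(294,132)])])
E
```

```text
[228 108  29  34 747] [239.424 126.249]
((21.0, 23.5), (33.0, 28.0), 90.0)
[323 140  17  14 166] [331.006 147.024]
((36.0, 40.5), (13.0, 16.0), 90.0)
pad (array([539.367, -37.338, 158.049]), [np.float64(5.471222315843518), np.float64(5.471222315843423)]) [array([540.675, -32.341, 102.   ]), array([527.308, -46.419, 102.   ])]
post top (array([529.686, 103.37 ,  91.937]), [np.float64(0.48691373701882934), np.float64(0.486913737018703)])
rest top [array([539.678, -15.032, 134.   ]), array([540.196,  -8.971, 134.   ])]
```

The mask broke up on the sunlit ribs, so I'll use the pad's outline read from the pictures.

```bash
python3 - <<'E'
from h import *
import json
W=json.load(open("w.json"));W=[{k:np.array(v) for k,v in w.items()} for w in W]
for nm,a,b,z in [("pad",(248,125),(322,130),102),("post",(114,130),(176,131),89)]:
    rs=[ray("wrist",*a,W[0]),ray("wrist",*b,W[1])];print(nm,*tri(*rs),[plane(*r,z) for r in rs])
for i,im in enumerate([(248,125),(322,130)]): 
    g=cv2.cvtColor(cv2.imread(f"pics/w{i}.png"),6)
    print(g[im[1]-4:im[1]+5,im[0]-45:im[0]+45].mean(0).astype(int)); print(g[im[1]-30:im[1]+30,im[0]-6:im[0]+7].mean(1).astype(int))
E
```

```text
pad [540.726 -37.309  95.346] [np.float64(0.6274043651726314), np.float64(0.6274043651726644)] [array([540.587, -37.893, 102.   ]), array([541.818, -36.346, 102.   ])]
post [529.686 103.37   91.937] [np.float64(0.48691373701882934), np.float64(0.486913737018703)] [array([528.879, 104.98 ,  89.   ]), array([529.868, 104.287,  89.   ])]
[157 157 157 155 111 146 144 166 184 174 160 147 114  74  69  69  68  66
  66  65  62  70 118 174 172  75  40  56  63  62  62  62  58  65  65  52
  66  65  66  66  66  67  52  70  70  65  69  69  69  70  70  70  71  72
  56  69  73  73  73  73  70  56  32 128 190 205 203 203 203 204 204 204
 206 199 172 226 255 254 254 253 253 253 253 253 253 253 253 253 253 253]
[182 181 180 182 182 181 182 181 157 129 110 185 181  43  41  60  70  69
  70  70  70  68  67  67  69  69  69  69  69  69  69  66  64  64  65  65
  65  64  60  50  47  34  26  27  25  22  25  88 118 121 118 118 119 123
 125 124 121 119 117 116]
[249 254 255 174 153 156 157 157 157 158 164  54  49  89 143 157 164 173
 178 170 161 130 138 112  91  62  30  46  65  74  73  73  73  67  67  77
  71  63  73  72  72  72  72  68  59  76  72  72  72  71  71  72  70  66
  73  73  55  72  71  71  71  67  47  95 207 203 201 201 201 198 184 235
 255 254 254 254 254 254 254 254 254 253 254 253 253 253 253 253 253 253]
[177 175 176 177 176 176 177 179 176 131 102  78 193 222 132  28  55  71
  76  75  74  75  74  75  74  73  72  71  71  71  71  70  70  70  71  69
  67  66  66  66  68  67  66  68  69  66  53  44  89 118 126 131 133 135
 127 127 125 123 122 120]
```

```bash
python3 - <<'E'
from h import *
yaw=.082;O=[np.pi,0,yaw];ey=np.array([-np.sin(yaw),np.cos(yaw)])
p=np.array([541,-37])+3*ey
manip.line_to([*p,150],O,feed=200);manip.line_to([*p,120],O,feed=100)
manip.sleep(.2);f0=read_state()["ft_force"];print(f0)
for z in np.arange(117,98,-1.5):
    manip.line_to([*p,z],O,feed=40);S=read_state();f=S["ft_force"]-f0;print(z,S["ee_pos"],f)
    if f[2]>7: break
print(S["clock"])
im=vision.snapshot("wrist");cv2.imwrite("pics/w2.png",im[:,:,::-1])
E
```

```text
[-0.061 -0.471  0.584]
117.0 [540.626 -34.014 116.828] [-0.62   0.952 -2.17 ]
115.5 [540.649 -34.019 115.309] [ 0.762  0.458 -1.259]
114.0 [540.671 -33.993 113.849] [-0.068  1.295 -0.153]
112.5 [540.847 -34.028 112.598] [ 0.032  0.549 -0.289]
111.0 [540.907 -34.058 111.232] [-0.378 -0.434  2.205]
109.5 [540.9   -34.043 109.591] [-0.174  0.458  1.225]
108.0 [540.925 -34.059 108.048] [0.577 1.057 1.111]
106.5 [540.923 -34.034 106.547] [0.375 0.652 2.617]
105.0 [540.911 -34.056 105.062] [0.631 0.301 2.974]
103.5 [540.904 -34.046 103.565] [0.632 1.11  2.314]
102.0 [540.979 -34.006 103.151] [-0.468  0.18   7.294]
8.3583
```

View pics/w2.png

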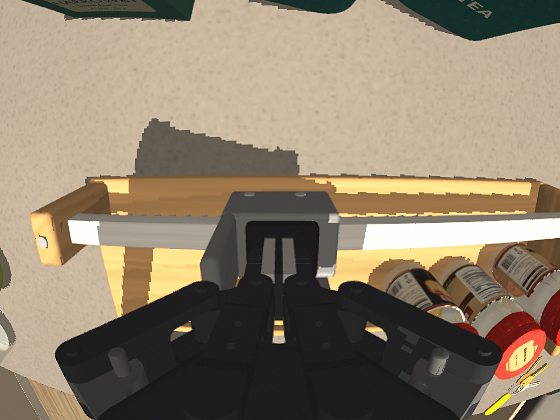

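The fingertips stand on the pad at about (282,262), with the rest to their left at (232,250). The pad bottomed at TCP z ≈ 103.2, so I'll hold it at about 104.6 (about 8.5 mm pressed) and push.

```bash
python3 - <<'E'
from h import *
yaw=.082;O=[np.pi,0,yaw];ey=np.array([-np.sin(yaw),np.cos(yaw)])
p=np.array([541,-37])+3*ey
manip.line_to([*p,104.5],O,feed=40);manip.sleep(.1)
hit=0
for d in [4,8,12,20,30,40,50,60,70,80]+list(range(84,150,3)):
    manip.line_to([*(p+d*ey),104.5],O,feed=50);S=read_state();f=S["ft_force"];print(d,S["ee_pos"],f)
    if f[1]<-12 or np.linalg.norm(f)>25: break
manip.sleep(.3);S=read_state();print(S["clock"],S["ft_force"],S["ee_pos"])
im=vision.snapshot("wrist");cv2.imwrite("pics/w3.png",im[:,:,::-1])
E
```

```text
4 [540.406 -29.749 104.363] [ 1.359 -0.326  4.097]
8 [539.98 -25.56 104.44] [0.043 0.205 2.686]
12 [539.602 -21.536 104.427] [0.59  0.505 2.599]
20 [538.943 -13.18  104.42 ] [0.231 1.092 3.648]
30 [538.132  -3.147 104.44 ] [-0.218  0.973  2.952]
40 [537.358   6.695 104.449] [0.609 1.145 3.886]
50 [536.572  16.655 104.471] [0.114 1.211 3.495]
60 [535.774  26.661 104.49 ] [-0.275  1.67   3.615]
70 [534.961  36.608 104.475] [0.017 1.575 2.421]
80 [534.173  46.568 104.521] [0.349 1.314 3.441]
84 [533.888  50.06  104.493] [-0.348  0.327  3.578]
87 [533.659  52.82  104.516] [-0.012 -0.898  3.198]
90 [533.416  55.897 104.515] [ 0.642 -0.61   3.195]
93 [533.17   58.989 104.531] [1.029 0.153 3.704]
96 [532.909  62.033 104.511] [ 1.652 -0.541  3.689]
99 [532.655  65.    104.516] [0.516 1.054 3.393]
102 [532.406  67.995 104.495] [1.3   0.37  2.146]
105 [532.163  70.779 104.575] [ 0.537 -2.183  3.85 ]
108 [532.093  71.961 105.042] [ 0.09  -7.349  5.295]
111 [532.148  73.151 105.601] [  0.51  -11.735   7.263]
114 [532.239  74.469 106.162] [ -0.093 -15.307   9.329]
14.9667 [ -0.623 -14.415   9.606] [532.248  74.442 106.202]
```

View pics/w3.png

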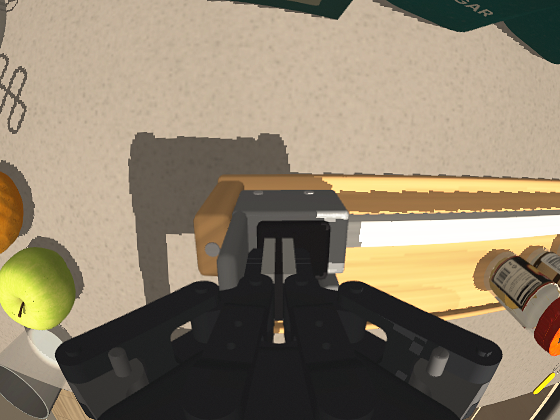

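The carriage is flat against the post at about x = 215–240 px, and the force rise confirms it. I'll ease the push and lift straight up while still pushing lightly towards the post.

```bash
python3 - <<'E'
from h import *
yaw=.082;O=[np.pi,0,yaw];ey=np.array([-np.sin(yaw),np.cos(yaw)])
p=np.array([541,-37])+3*ey
q=p+108*ey
manip.line_to([*q,104.5],O,feed=40);print(read_state()["ft_force"])
manip.line_to([*q,118],O,feed=40);S=read_state();print(S["ft_force"],S["ee_pos"])
q=p+103*ey
manip.line_to([*q,122],O,feed=40);manip.line_to([*q,180],O,feed=100)
q=q+[-50,0]
manip.line_to([*q,260],O,feed=200);manip.sleep(.3)
S=read_state();print(S["clock"],S["ft_force"],S["ee_pos"])
im=vision.snapshot("wrist");cv2.imwrite("pics/w4.png",im[:,:,::-1])
E
```

```text
[-0.977 -1.695  8.377]
[ 0.21   0.167 -0.159] [531.298  73.896 117.325]
17.775 [ 0.642 -1.008 -0.635] [482.206  68.587 258.539]
```

View pics/w4.png

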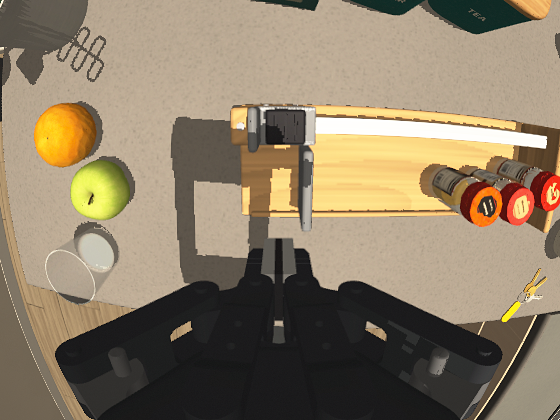

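The stop is flush against the post at about (250,127), with no bar showing between them. The pad is up, and the jars and glass are standing undisturbed.

```bash
python3 -c "
from cell import *
print(finish_job())"
```

```text
the job is handed in; nothing more can be done
None
```

I pushed the stop all the way back against the end post and let go of the release pad. I handed the job in after about 18 s; the hand-in returned no verdict. The last wrist picture showed no gap at the post, the pad up, and the jars and glass standing; the mug was out of that view.

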